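# Unload the dosing pumps into the autoclave carrier in pump order

### The job

The run is over: take the four glass bottles off the dosing pumps and stand them upright in the autoclave carrier, one to a cell, in the same order as they stand now, so that each finds its own pump again. The bottle of the pump beside the control console goes in the cell at the carrier's handle end, and so on along the row. It is glass, so set each one down, do not drop it or knock any over, and leave the other things on the bench where they are.

Things in the scene. Friction and masses are not known exactly. Their poses are not given: they have to be found in the camera images.
- tall_mid (a point): Amber glass bottle, upright on a pump's ledge at the start: tall slim round bottle, 47 mm diameter, 150 mm high, cap 34 mm diameter; cap centre 63 mm above this point. The point is on the bottle's axis, half-way up; z up. White ribbed cap, 24 mm high: grip it from above. 0.1 to 0.3 kg.
- squat_mid (a point): Amber glass bottle, upright on a pump's ledge at the start: short wide-mouthed round jar, 50 mm diameter, 96 mm high, broad cap 44 mm diameter; cap centre 36 mm above this point. The point is on the bottle's axis, half-way up; z up. White ribbed cap, 24 mm high: grip it from above. 0.1 to 0.3 kg.
- conical_mid (a point): Amber glass bottle, upright on a pump's ledge at the start: conical flask, 51 mm diameter at the foot narrowing to a 24 mm neck, 114 mm high, cap 30 mm diameter; cap centre 45 mm above this point. The point is on the bottle's axis, half-way up; z up. White ribbed cap, 24 mm high: grip it from above. 0.1 to 0.3 kg.
- square_mid (a point): Amber glass bottle, upright on a pump's ledge at the start: square-bodied bottle, 44 x 44 mm, 128 mm high, cap 36 mm diameter; cap centre 52 mm above this point; its own x and y run square to the flat sides. The point is on the bottle's axis, half-way up; z up. White ribbed cap, 24 mm high: grip it from above. 0.1 to 0.3 kg.
- pump_a: One of four like pumps in a straight row, 80 mm pitch, fixed. White housing 72 wide, 100 high (mm), black round roller head. Origin: 4 mm above the bench, under the middle of the pump's bottle ledge; ledge top 8 mm above it, with a 6 mm rim on three sides. x points from ledge to housing (head begins at 66, housing at 90 mm), y along the row.
- pump_b: One of four like pumps in a straight row, 80 mm pitch, fixed. White housing 72 wide, 100 high (mm), black round roller head. Origin: 4 mm above the bench, under the middle of the pump's bottle ledge; ledge top 8 mm above it, with a 6 mm rim on three sides. x points from ledge to housing (head begins at 66, housing at 90 mm), y along the row.
- pump_c: One of four like pumps in a straight row, 80 mm pitch, fixed. White housing 72 wide, 100 high (mm), black round roller head. Origin: 4 mm above the bench, under the middle of the pump's bottle ledge; ledge top 8 mm above it, with a 6 mm rim on three sides. x points from ledge to housing (head begins at 66, housing at 90 mm), y along the row.
- pump_d: One of four like pumps in a straight row, 80 mm pitch, fixed. White housing 72 wide, 100 high (mm), black round roller head. Origin: 4 mm above the bench, under the middle of the pump's bottle ledge; ledge top 8 mm above it, with a 6 mm rim on three sides. x points from ledge to housing (head begins at 66, housing at 90 mm), y along the row.
- console: Grey control console, fixed at one end of the pump row (either end), 80 mm beyond the last pump: upright box 72 wide, 125 high (mm) with display, low key desk (22 mm) before it. Origin: under the key desk, in line with the pumps' origins; the box begins 60 mm from it in x. At the row's other end is a low bare-metal valve block with gauge.
- carrier: Steel carrier on the bench (1.4 kg, loose): open box 284 x 74 mm, 45 high, four cells in a row along its x, each 66 x 66 mm inside, walls 4, floor 3 mm thick. A dark loop handle sticks out 40 mm from its -x end, at 36 mm height; +x end plain. Origin: underside, centre of the box; cell centres at x = -105 (handle end), -35, +35, +105 mm, y = 0.

How it is judged:
By the outcome, as a careful person would: the job done as asked, in the order asked, and still so for the second after the job is handed in, with the robot touching nothing.
It also fails if it takes over 96 s, if anything falls off the work surface, if the arm or the gripper's body presses on something with over 40 N, if the wrist force passes 120 N, or if a joint passes its speed limit or range.

### The arm

A 6-joint arm with a two-finger parallel gripper is mounted at the origin on the work surface. World frame = base frame: x ahead of the robot, y to its left, z up, the work surface at z = 0. Lengths are in mm, angles in rad, forces in N, time in s.
With the tool pointing down it reaches from about 300 to 775 mm from the base axis. Payload 14.6 kg.
Tool frame: the origin (TCP) lies at the very end of the fingers, on their centre line; the grasp point (between the pads) lies env.tcp_to_grasp behind it (env.tcp_to_grasp is the distance from the TCP to the grasp point, in mm); z points along the fingers, y is the direction in which the jaws open and shut (so a half turn about z gives the same grasp; the last joint's range is limited). The gripper opens to 94 mm and grips with 3 to 60 N. Pads are 16 mm wide; open, the fingers measure 119 mm over their backs; the gripper's body (75 mm by 177 mm) begins 78 mm behind the grasp point.
Start: joints at [1.243, 0.3, 1.521, -0, 1.321, -0.067], TCP at [141.817, 531.392, 205.446] pointing down, gripper open.
Joint ranges: [-3.03, 3.03], [-0.79, 2.21], [0.23, 2.52], [-1.04, 4.18], [0, 3.07], [-2.55, 2.55]. Speed limits (rad/s): [2.22, 2.22, 2.57, 3.14, 3.14, 3.14].

### API

Orientations are given as a 3x3 rotation matrix whose columns are the frame's x, y, z axes.
In Python, from cell import env, vision gives the robot as it stands.
- The arm moves only by the shell command python3 -m creep 'ROWS'. ROWS is JSON, a list that holds one entry, the list of rows, each a list of 7 numbers: the shift along the tool's x, y, z in m, then the turn, a rotation vector about the tool's x, y, z in rad, then the opening, from -1 (shut) to 1 (fully open). In form: [[[dx, dy, dz, wx, wy, wz, hand], ...]]. A call has 1 to 20 rows; each row shifts and turns the commanded pose from where the row before left it, along the tool's axes as they then stand; what a row does not reach is not made up. A row lasts 1/12 s, in which the tool goes at most 41.7 mm and 7.16 degrees, less where a joint would pass 70% of its speed; a pose out of reach is approached as far as the arm can. A call with a gripper value outside its range is refused whole. The fingers move at their own pace and stop on an object; the grip force is fixed at half the most. Time passes only in rows, so rows that do not move let the fingers close. It gives the time, the measured TCP pose, the force and the opening at its end, in the units of the state.
- env.read_state(): the state, without advancing time (a new reading comes with each control period).
- vision.read_camera(name): name is "side" or "top" or "wrist"; returns a dict with "pixels" (384x512x3 uint8, blue, green, red), "intrinsics" (3x3 intrinsics, pixels), "world_from_camera" (4x4, takes a point from camera to world coordinates); the wrist camera has in their place "hand_eye" (4x4, takes a point from camera to tool coordinates, whose origin is the TCP and whose axes are the flange's). Camera axes: x right, y up, looking along -z (the intrinsics and any distortion apply to the point x, -y, -z); pixel columns grow to the right and rows downward; lengths in mm; the calibration is good to about 2 mm. The wrist camera is an equidistant fisheye: a pixel r from the principal point sees the ray r / f radians off the axis. A picture is of the moment at which its call begins: read the wrist's pose just before it. There is no depth.
- env.hand_in(): hands the job in, once; it reports no verdict.
The state is a dict: "time_s": time; "q": joint angles; "joint_velocities": joint speeds; "effort": joint torques, N m; "tool_pos": TCP position; "tcp_rot": TCP orientation; "wrist_force": force on the tool from outside, world axes, zero at the start; "torque": the same for the moment, N m; "opening": finger opening in mm.
Only numpy, scipy, OpenCV 4.12 (cv2) and the standard library are available. Lean on these libraries where they do the work, as an engineer would, in place of code of your own. Each camera call takes 0.05 s, during which the arm holds its last target.

## Working session

There is one attempt and no reset: what is moved stays moved. The work goes in short steps, Python scripts to look and compute and a shell command to move; the robot and the scene stay as the last step left them, time stands still between calls to the robot, and variables do not carry over. Pictures are saved under pics/ and viewed, and the job is handed in when it is done.

```bash
ls -la; mkdir -p pics; python3 - <<'E'
from cell import env, vision
import cv2
s=env.read_state(); print(s, env.tcp_to_grasp)
for n in ["side","top","wrist"]:
    c=vision.read_camera(n); cv2.imwrite(f"pics/{n}0.png",c["pixels"])
    print(n,{k:v for k,v in c.items() if k!="pixels"})
E
```

```text
total 12
drwxr-xr-x  3 agent agent 4096 Dec  7 02:57 .
drwxr-xr-x 23 root  root  4096 Dec  7 02:57 ..
drwxr-xr-x  2 agent agent 4096 Dec  7 02:57 pics
{'time_s': 0.0, 'q': array([ 1.24343578e+00,  3.00440150e-01,  1.52156958e+00, -1.93705113e-05,
        1.32069857e+00, -6.66019275e-02]), 'joint_velocities': array([ 0.00147112, -0.00039255,  0.00029001,  0.00198199,  0.00014974,
        0.00068224]), 'effort': array([-3.41002451e-03, -5.31813097e+01, -3.52733731e+01,  7.07258773e-02,
        2.44798616e-02, -1.35742207e-04]), 'tool_pos': array([141.72318189, 531.16009366, 204.90817448]), 'tcp_rot': array([[-9.66195904e-01,  2.57808764e-01, -3.40958258e-04],
       [ 2.57808983e-01,  9.66195322e-01, -1.06243123e-03],
       [ 5.55281908e-05, -1.11441881e-03, -9.99999377e-01]]), 'wrist_force': array([-0.55421247, -0.07639137, -0.0671331 ]), 'torque': array([-0.03822266, -0.02122822, -0.05353376]), 'opening': 93.68978886221925} 18.8
side {'intrinsics': array([[457.62104311,   0.        , 249.79940009],
       [  0.        , 457.62104311, 191.44617437],
       [  0.        ,   0.        
[... 748 characters left out ...]
      [-1.99664190e-02,  1.09050658e-01,  9.93835648e-01,
         1.37024643e+03],
       [ 0.00000000e+00,  0.00000000e+00,  0.00000000e+00,
         1.00000000e+00]])}
wrist {'intrinsics': array([[297.31863964,   0.        , 256.39963605],
       [  0.        , 297.31863964, 197.32422632],
       [  0.        ,   0.        ,   1.        ]]), 'hand_eye': array([[ 9.43795854e-05,  9.74297817e-01,  2.25263745e-01,
         6.36622487e+01],
       [ 9.99999525e-01, -3.10584857e-04,  9.24350287e-04,
         1.86364550e+00],
       [ 9.70555975e-04,  2.25263551e-01, -9.74297383e-01,
        -1.80041741e+02],
       [ 0.00000000e+00,  0.00000000e+00,  0.00000000e+00,
         1.00000000e+00]])}
```

View pics/side0.png

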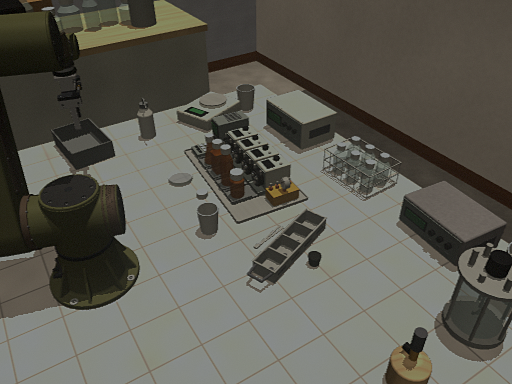

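View pics/top0.png

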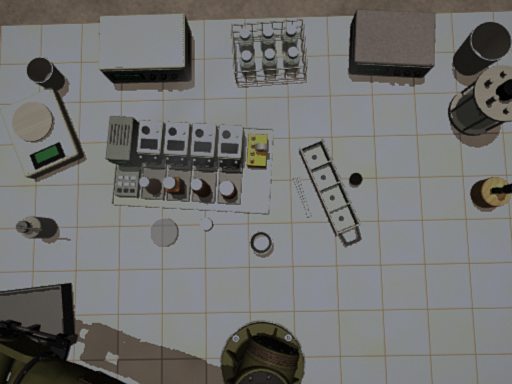

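View pics/wrist0.png

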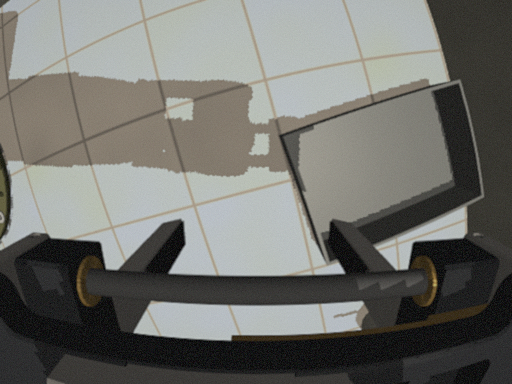

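The side view shows the console at the far end of the pump row, with caps around (210–237, 135–175). In the top view the console is at (125,150), the caps run along (150–227, 185) and the valve block is at (258,150). The carrier runs from (313,145) to its handle at (350,238). I'll zoom in on these.

```bash
python3 - <<'E'
import cv2
t=cv2.imread("pics/top0.png"); s=cv2.imread("pics/side0.png")
def g(im): 
    import numpy as np
    return (255*(im/255.)**0.6).astype('uint8')
cv2.imwrite("pics/top_p.png",cv2.resize(g(t[105:225,95:285]),None,fx=4.2,fy=4.2,interpolation=cv2.INTER_CUBIC))
cv2.imwrite("pics/side_p.png",cv2.resize(g(s[85:225,170:330]),None,fx=4.2,fy=4.2,interpolation=cv2.INTER_CUBIC))
cv2.imwrite("pics/top_c.png",cv2.resize(g(t[130:255,280:380]),None,fx=4.5,fy=4.5,interpolation=cv2.INTER_CUBIC))
E
```

```text
(no output)
```

View pics/top_p.png

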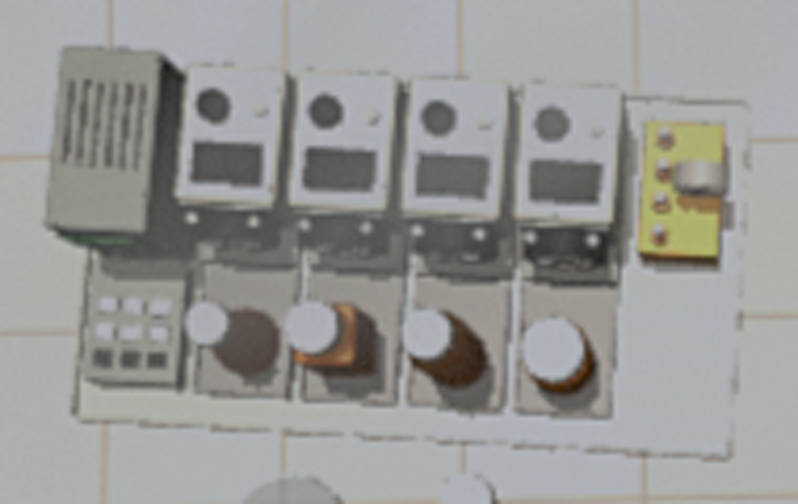

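View pics/side_p.png

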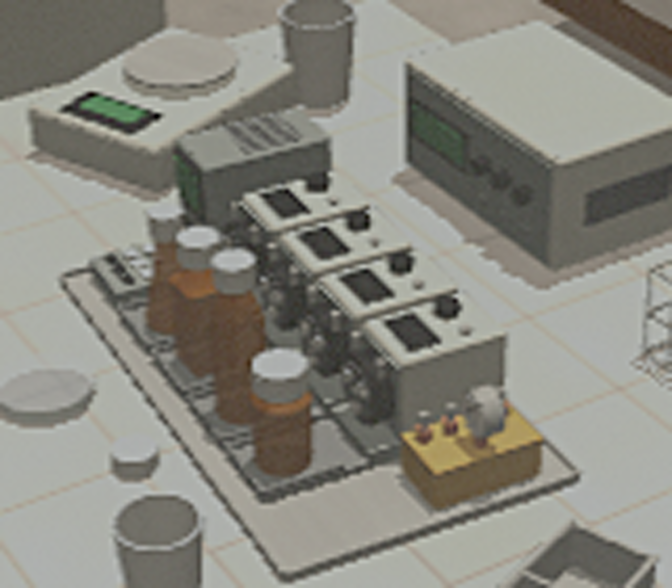

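View pics/top_c.png

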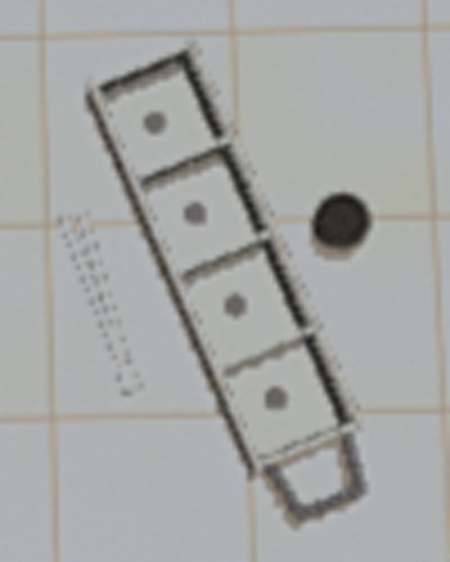

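Console-first, the order is conical, square, tall, squat. The carrier handle is at the lower right of the top view. Next I'll measure the caps and carrier.

```bash
cat > h.py <<'E'
import numpy as np, cv2
from cell import env, vision
def ray(c,u,v):
    K=c["intrinsics"];T=c["world_from_camera"]
    d=np.array([(u-K[0,2])/K[0,0],-(v-K[1,2])/K[1,1],-1.0])
    return T[:3,3], T[:3,:3]@d
def onz(c,u,v,z):
    o,d=ray(c,u,v); return o+d*(z-o[2])/d[2]
def proj(c,p):
    T=c["world_from_camera"];K=c["intrinsics"]
    q=T[:3,:3].T@(np.asarray(p,float)-T[:3,3]); return K[0,2]+K[0,0]*q[0]/-q[2], K[1,2]+K[1,1]*q[1]/q[2]
def wray(c,s,u,v):
    K=c["intrinsics"];H=c["hand_eye"]
    x=(u-K[0,2]);y=(v-K[1,2]);r=np.hypot(x,y);t=r/K[0,0]
    d=np.array([np.sin(t)*x/max(r,1e-9),-np.sin(t)*y/max(r,1e-9),-np.cos(t)])
    R=np.asarray(s["tcp_rot"]);o=np.asarray(s["tool_pos"])
    return o+R@H[:3,3], R@(H[:3,:3]@d)
def wonz(c,s,u,v,z):
    o,d=wray(c,s,u,v); return o+d*(z-o[2])/d[2]
def wproj(c,s,p):
    K=c["intrinsics"];H=c["hand_eye"];R=np.asarray(s["tcp_rot"])
    q=R.T@(np.asarray(p,float)-np.asarray(s["tool_pos"])); q=H[:3,:3].T@(q-H[:3,3])
    x,y,z=q[0],-q[1],-q[2]; r=np.hypot(x,y); t=np.arctan2(r,z)
    return K[0,2]+K[0,0]*t*x/r, K[1,2]+K[1,1]*t*y/r
E
python3 - <<'E'
from h import *
for n in ["top","side"]:
    c=vision.read_camera(n); im=c["pixels"]
    mn=im.min(2)
    roi=(100,170,225,245) if n=="top" else (120,200,190,250)
    y0,x0,y1,x1=roi
    sub=mn[y0:y1,x0:x1]
    for th in (175,190,205):
        k,l,st,ce=cv2.connectedComponentsWithStats((sub>th).astype('uint8'),connectivity=4)
        print(n,th,[(np.round(ce[i]+[x0,y0],1).tolist(),st[i,2:].tolist()) for i in range(1,k) if 12<st[i,4]<500])
    print(n, im[185,150] if n=="top" else im[148,226])
E
```

```text
top 175 []
top 190 []
top 205 []
top [37 39 44]
side 175 []
side 190 []
side 205 []
side [144 145 141]
```

```bash
python3 - <<'E'
from h import *
for n in ["top","side"]:
    c=vision.read_camera(n); im=c["pixels"]
    mn=im.min(2)
    y0,y1,x0,x1=(168,205,134,245) if n=="top" else (128,185,196,250)
    sub=cv2.resize(mn[y0:y1,x0:x1],None,fx=4,fy=4,interpolation=cv2.INTER_CUBIC)
    for th in (140,160,175,190,205):
        k,l,st,ce=cv2.connectedComponentsWithStats((sub>th).astype('uint8'),connectivity=4)
        print(n,th,[(np.round((ce[i]+.5)/4-.5+[x0,y0],1).tolist(),(st[i,2:]/[4,4,16]).round(1).tolist()) for i in range(1,k) if 12*16<st[i,4]<400*16])
E
```

```text
top 140 []
top 160 []
top 175 []
top 190 []
top 205 []
side 140 [([225.4, 146.3], [8.5, 3.2, 13.3])]
side 160 []
side 175 []
side 190 []
side 205 []
```

```bash
python3 - <<'E'
from h import *
c=vision.read_camera("top"); im=c["pixels"]; mn=im.min(2)
print(mn[174:196,136:156]); print(mn[178:200,216:240])
c=vision.read_camera("side"); print(c["pixels"].min(2)[142:160,216:236])
print(c["pixels"].min(2)[164:184,226:248])
E
```

```text
[[100  99  86  42  47  85 112  90  92  93  92  91  91  93  93  94  93  94
   92  95]
 [ 99  97  81  39  48  80  96  68  87  89  92  92  93  95  94  93  93  94
   94  94]
 [100  93  67  38  48  82 102  87  99  91  93  87  91  94  93  95  93  93
   96  96]
 [101  95  77  42  64 109 129 130 128 114 108  83  84  92  92  91  91  89
   88  91]
 [100  96  73  52  95 132 133 132 133 132 128 105  74  76  80  69  67  57
   60  74]
 [ 99  98  71  77 130 135 132 131 131 131 133 125  96  54  38  39  38  37
   36  37]
 [ 99  94  74  96 135 133 131 131 131 132 131 133 119  56  38  35  35  37
   36  35]
 [102  93  75 109 134 132 131 129 130 132 132 136 124  70  43  37  35  36
   35  36]
 [100  89  67 106 133 133 129 131 132 131 133 135 122  61  41  35  35  35
   35  36]
 [101  90  53  89 135 135 132 132 130 132 133 132 111  54  40  38  35  38
   36  34]
 [100  90  40  69 129 135 135 133 132 134 133 118  69  41  39  34  35  33
   36  33]
 [ 97  84  36  56 108 126 134 135 134 133 121  93  50  40  38  36  33  33
   33  32]
 [ 98  83  38  46  84 104 117 121 120 107  74  55  40  38  34  33  33  33
   32 
[... 5685 characters left out ...]
5  47  46  47  47  47  48  43
   50  54  52  51]
 [ 25  22  24  22  46  49  51  54  52  51  53  49  50  50  51  50  50  38
   40  48  55  51]
 [ 21  27  28  21  38  50  52  52  55  51  49  50  53  50  48  51  39  26
   26  45  51  51]
 [ 24  21  24  21  16  38  51  54  52  52  51  55  54  54  51  38  26  21
   30  26  48  54]
 [ 21  22  22  19  19  19  23  36  52  59  54  57  46  36  24  23  29  21
   41  35  24  87]
 [ 23  23  22  20  20  23  15  21  20  25  20  20  22  28  28  30  22  17
   45  46  28  27]
 [ 24  23  22  23  17  22  20  14  27  30  32  31  29  24  25  27  26  16
   84  95  61  35]
 [ 23  23  22  22  22  17  23  23  29  26  27  26  27  27  26  24  24  15
   84  94  70  36]]
```

```bash
python3 - <<'E'
from h import *
names=["conical","square","tall","squat"]; zt=[126,140,162,108]
seeds={"top":[(144,182),(169,183),(197,184),(227,188)],"side":[(208.6,135),(217,142),(225.5,146.5),(236.5,172)]}
P={}
for n in ["top","side"]:
    c=vision.read_camera(n); mn=c["pixels"].min(2)
    for nm,z,(u,v) in zip(names,zt,seeds[n]):
        w=14; x0=int(u)-w;y0=int(v)-w
        sub=cv2.resize(mn[y0:y0+2*w,x0:x0+2*w],None,fx=8,fy=8,interpolation=cv2.INTER_CUBIC)
        m=(sub>112).astype('uint8'); m=cv2.morphologyEx(m,cv2.MORPH_OPEN,np.ones((25,25),'uint8') if n=="top" else np.ones((13,13),'uint8'))
        k,l,st,ce=cv2.connectedComponentsWithStats(m,connectivity=4)
        i=l[int((v-y0)*8+4),int((u-x0)*8+4)]
        uv=(ce[i]+.5)/8-.5+[x0,y0]
        p=onz(c,*uv,z); P[n,nm]=p
        print(n,nm,uv.round(2),(st[i,2:]/[8,8,64]).round(1),p.round(1))
    if n=="top":
        im=c["pixels"].min(2)
        Q=[]
        for (a,b) in [(154,122),(195,213),(236,305),(276,398)]:
            u,v=a/4.5+280,b/4.5+130; x0=int(u)-4;y0=int(v)-4
            s=255.-im[y0:y0+9,x0:x0+9]; s=np.clip(s-np.median(s)-12,0,None)
            yy,xx=np.mgrid[:9,:9]; uv=((s*xx).sum()/s.sum()+x0,(s*yy).sum()/s.sum()+y0)
            Q.append(onz(c,*uv,3)); print("hole",np.round(uv,2),Q[-1].round(1))
        Q=np.array(Q); print(np.diff(Q,axis=0).round(1),np.linalg.norm(Q[3]-Q[0]), np.degrees(np.arctan2(*(Q[0]-Q[3])[[1,0]])), Q.mean(0))
# triangulate
for nm in names: print(nm,P["top",nm]-P["side",nm])
E
```

```text
top conical [143.55 181.37] [ 8.6  9.2 67.5] [546.6 329.4 126. ]
top square [168.26 182.1 ] [ 11.9  11.5 112.6] [540.9 254.9 140. ]
top tall [195.67 183.67] [10.5 10.8 98.9] [531.8 173.2 162. ]
top squat [225.88 187.32] [ 13.8  13.9 160.1] [526.2  93.9 108. ]
hole [313.9  156.82] [ 629.7 -176.3    3. ]
hole [322.89 177.02] [ 564.7 -202.3    3. ]
hole [331.82 197.42] [ 499.7 -227.8    3. ]
hole [340.8  218.06] [ 434.7 -253.1    3. ]
[[-65.  -26.    0. ]
 [-65.  -25.5   0. ]
 [-65.  -25.3   0. ]] 209.5593893922094 21.50013467513352 [ 532.18952436 -214.87454458    3.        ]
side conical [200.64 136.46] [ 18.6  16.  170.3] [515.5 333.9 126. ]
side square [216.74 140.96] [ 9.   4.6 34.2] [539.4 252.  140. ]
side tall [225.08 146.44] [ 8.9  4.6 33.2] [529.6 171.2 162. ]
side squat [236.1  171.21] [12.4  6.8 67.3] [524.5  92.1 108. ]
conical [31.08867826 -4.47962912  0.        ]
square [1.54286    2.91363737 0.        ]
tall [2.15194794 2.00126088 0.        ]
squat [1.68068486 1.80065671 0.        ]
```

Caps (top view, at their known heights) are conical (547,329), square (541,255), tall (532,173) and squat (526,94). The side view agrees to about 2–3 mm, except for conical, whose side mask merged with something else. The four carrier floor holes are 209.6 mm apart in total and the yaw is 21.5°. I'll move above the squat jar first, since it stands nearest the free end.

```bash
python3 -m creep '[[[-0.012,-0.008,0,0,0,0,0.3],[-0.0242,-0.0162,0,0,0,0,0.3],[-0.0242,-0.0162,0,0,0,0,0.3],[-0.0242,-0.0162,0,0,0,0,0.3],[-0.0242,-0.0162,0,0,0,0,0.3],[-0.0242,-0.0162,0,0,0,0,0.3],[-0.0242,-0.0162,0,0,0,0,0.3],[-0.0242,-0.0162,0,0,0,0,0.3],[-0.0242,-0.0162,0,0,0,0,0.3],[-0.0242,-0.0162,0,0,0,0,0.3],[-0.0242,-0.0162,0,0,0,0,0.3],[-0.0242,-0.0162,0,0,0,0,0.3],[-0.0242,-0.0162,0,0,0,0,0.3],[-0.0242,-0.0162,0,0,0,0,0.3],[-0.0242,-0.0162,0,0,0,0,0.3],[-0.0242,-0.0162,0,0,0,0,0.3],[-0.0242,-0.0162,0,0,0,0,0.3],[-0.0242,-0.0162,0,0,0,0,0.3],[-0.0242,-0.0162,0,0,0,0,0.3],[-0.0242,-0.0162,0,0,0,0,0.3]]]'
python3 -m creep '[[[-0.012,-0.008,0,0,0,0,0.3],[0,0,0,0,0,0.1164,0.3],[0,0,0,0,0,0.1164,0.3],[0,0,0,0,0,0.1164,0.3],[0,0,0,0,0,0.1164,0.3],[0,0,0,0,0,0.1164,0.3],[0,0,0,0,0,0.1164,0.3],[0,0,0,0,0,0.1164,0.3],[0,0,0,0,0,0.1164,0.3],[0,0,0,0,0,0.1164,0.3],[0,0,0,0,0,0.1164,0.3],[0,0,0,0,0,0.1164,0.3],[0,0,0,0,0,0.1164,0.3],[0,0,0,0,0,0,0.3],[0,0,0,0,0,0,0.3]]]'
python3 - <<'E'
from h import *
s=env.read_state(); c=vision.read_camera("wrist")
print(s["time_s"],s["q"].round(2),s["tool_pos"].round(1),s["opening"],np.degrees(np.arctan2(s["tcp_rot"][1,1],s["tcp_rot"][0,1])))
cv2.imwrite("pics/w1.png",(255*(c["pixels"]/255.)**.6).astype('uint8'))
for z,p in ((108,(526,94)),(162,(532,173)),(140,(541,255)),(126,(547,329))): print(wproj(c,s,[*p,z]))
E
```

```text
time_s: 2.22
tool_pos: [516.8, 102.6, 205.6]
tcp_rot: [[-0.966, 0.258, 0.0], [0.258, 0.966, -0.0], [-0.0, 0.0, -1.0]]
wrist_force: [-0.1, 1.1, 0.2]
opening: 61.3
time_s: 3.47
tool_pos: [525.5, 93.7, 205.5]
tcp_rot: [[0.083, 0.997, -0.0], [0.997, -0.083, -0.0], [-0.0, -0.0, -1.0]]
wrist_force: [-0.1, -0.9, 0.3]
opening: 60.8
3.4667 [ 0.11  0.26  1.57 -0.    1.31  0.19] [525.5  93.7 205.5] 60.810316731962615 -4.755949978100202
(np.float64(255.42718662983808), np.float64(199.03543614177076))
(np.float64(254.3269101015558), np.float64(112.14193219808251))
(np.float64(257.18601535470725), np.float64(19.147663030953908))
(np.float64(256.954484478284), np.float64(-42.795333326877454))
```

View pics/w1.png

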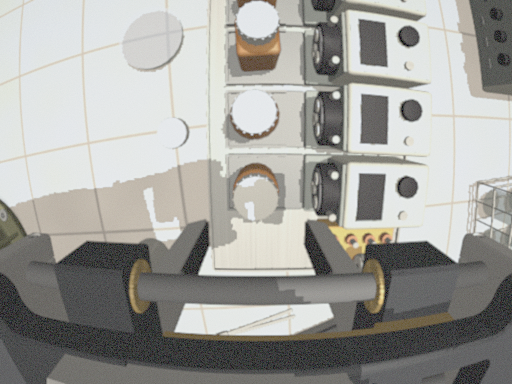

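The wrist view shows the squat cap at about (257,195), the tall cap at (254,112) and the square bottle at (259,20). All of these match the top-camera predictions. I'll zoom in on the squat cap to check it, because a shadow lies over it.

```bash
python3 - <<'E'
from h import *
s=env.read_state(); im=cv2.imread("pics/w1.png"); c=vision.read_camera("wrist")
R=s["tcp_rot"]
for d in(0,20,-20): print("tcp+y",d,wproj(c,s,s["tool_pos"]+R[:,1]*d))
cap=[526,93.5,108]
for a in np.arange(0,2*np.pi,.26):
    u,v=wproj(c,s,[cap[0]+22*np.cos(a),cap[1]+22*np.sin(a),108]); 
    cv2.circle(im,(int(round(u)),int(round(v))),0,(0,0,255),-1)
cv2.imwrite("pics/w1z.png",cv2.resize(im[140:240,190:330],None,fx=5,fy=5,interpolation=cv2.INTER_NEAREST))
E
```

```text
tcp+y 0 (np.float64(254.02430844531236), np.float64(234.6929143239852))
tcp+y 20 (np.float64(284.9958528787243), np.float64(234.5894753540527))
tcp+y -20 (np.float64(223.10824981653823), np.float64(234.52719787071))
```

View pics/w1z.png

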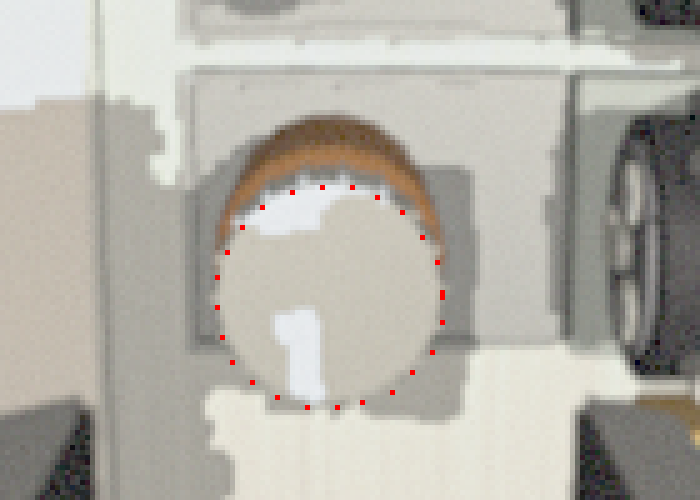

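The predicted cap circle matches the image to within about 1 mm. I'll grip with the tips just above the cap's lower edge (TCP z of about 87), because the jar's body is wider than its cap.

```bash
python3 -m creep '[[[0,0,0.015,0,0,0,0.3],[0,0,0.025,0,0,0,0.3],[0,0,0.025,0,0,0,0.3],[0,0,0.025,0,0,0,0.3],[0,0,0.015,0,0,0,0.3],[0,0,0.008,0,0,0,0.3],[0,0,0.0055,0,0,0,0.3],[0,0,0,0,0,0,0.3],[0,0,0,0,0,0,0.1],[0,0,0,0,0,0,0],[0,0,0,0,0,0,-0.3],[0,0,0,0,0,0,-1],[0,0,0,0,0,0,-1],[0,0,0,0,0,0,-1],[0,0,0,0,0,0,-1],[0,0,0,0,0,0,-1],[0,0,0,0,0,0,-1],[0,0,0,0,0,0,-1]]]'
python3 -m creep '[[[0,0,-0.005,0,0,0,-1],[0,0,-0.01,0,0,0,-1],[0,0,-0.015,0,0,0,-1],[0,0,-0.02,0,0,0,-1],[0,0,-0.02,0,0,0,-1],[0,0,-0.02,0,0,0,-1],[0,0,-0.02,0,0,0,-1],[0,0,-0.01,0,0,0,-1],[0,0,0,0,0,0,-1],[0,0,0,0,0,0,-1]]]'
```

```text
time_s: 5.07
tool_pos: [526.2, 93.9, 87.7]
tcp_rot: [[0.087, 0.996, 0.001], [0.996, -0.087, 0.0], [0.0, 0.001, -1.0]]
wrist_force: [-0.8, -0.0, 6.7]
opening: 43.7
time_s: 5.9
tool_pos: [525.6, 93.8, 206.7]
tcp_rot: [[0.087, 0.996, 0.0], [0.996, -0.087, 0.0], [0.0, 0.0, -1.0]]
wrist_force: [0.1, 0.6, -1.7]
opening: 43.3
```

```bash
python3 -m creep '[[[-0.0093,0.00455,0,0,0,0,-1],[-0.0186,0.0091,0,0,0,0,-1],[-0.0186,0.0091,0,0,0,0,-1],[-0.0186,0.0091,0,0,0,0,-1],[-0.0186,0.0091,0,0,0,0,-1],[-0.0186,0.0091,0,0,0,0,-1],[-0.0186,0.0091,0,0,0,0,-1],[-0.0186,0.0091,0,0,0,0,-1],[-0.0186,0.0091,0,0,0,0,-1],[-0.0186,0.0091,0,0,0,0,-1],[-0.0186,0.0091,0,0,0,0,-1],[-0.0186,0.0091,0,0,0,0,-1],[-0.0186,0.0091,0,0,0,0,-1],[-0.0186,0.0091,0,0,0,0,-1],[-0.0093,0.00455,0,0,0,0,-1]]]'
python3 -m creep '[[[0,0,0,0,0,0.0554,-1],[0,0,0,0,0,0.1108,-1],[0,0,0,0,0,0.1108,-1],[0,0,0,0,0,0.1108,-1],[0,0,0,0,0,0.1108,-1],[0,0,0,0,0,0.1108,-1],[0,0,0,0,0,0.1108,-1],[0,0,0,0,0,0.1108,-1],[0,0,0,0,0,0.1108,-1],[0,0,0,0,0,0.1108,-1],[0,0,0,0,0,0.0554,-1],[0,0,0,0,0,0,-1],[0,0,0,0,0,0,-1]]]'
python3 - <<'E'
from h import *
s=env.read_state(); c=vision.read_camera("wrist")
print(s["tool_pos"],s["opening"],np.degrees(np.arctan2(s["tcp_rot"][1,1],s["tcp_rot"][0,1])))
im=(255*(c["pixels"]/255.)**.6).astype('uint8')
a=np.radians(21.5);ex=np.array([np.cos(a),np.sin(a)]);ey=np.array([-ex[1],ex[0]])
o=np.array([532.2,-214.9])
for x in (-142,-70,0,70,142):
    for y in (-37,37):
        u,v=wproj(c,s,[*(o+ex*x+ey*y),45]); cv2.circle(im,(int(u+.5),int(v+.5)),2,(0,0,255),1)
for x in (-105,-35,35,105):
    u,v=wproj(c,s,[*(o+ex*x),3]); cv2.circle(im,(int(u+.5),int(v+.5)),2,(255,0,0),1)
cv2.imwrite("pics/w2.png",cv2.resize(im,None,fx=1.5,fy=1.5))
E
```

```text
time_s: 7.15
tool_pos: [629.9, -179.3, 205.0]
tcp_rot: [[0.088, 0.996, -0.002], [0.996, -0.088, 0.0], [0.0, -0.002, -1.0]]
wrist_force: [-0.3, -0.4, -1.1]
opening: 43.4
time_s: 8.23
tool_pos: [629.8, -176.7, 206.1]
tcp_rot: [[0.929, 0.369, -0.001], [0.369, -0.929, 0.0], [-0.001, -0.001, -1.0]]
wrist_force: [0.6, 0.5, -0.9]
opening: 43.5
[ 629.84979954 -176.72002065  206.10471182] 43.49991137742928 -68.33310755111155
```

View pics/w2.png

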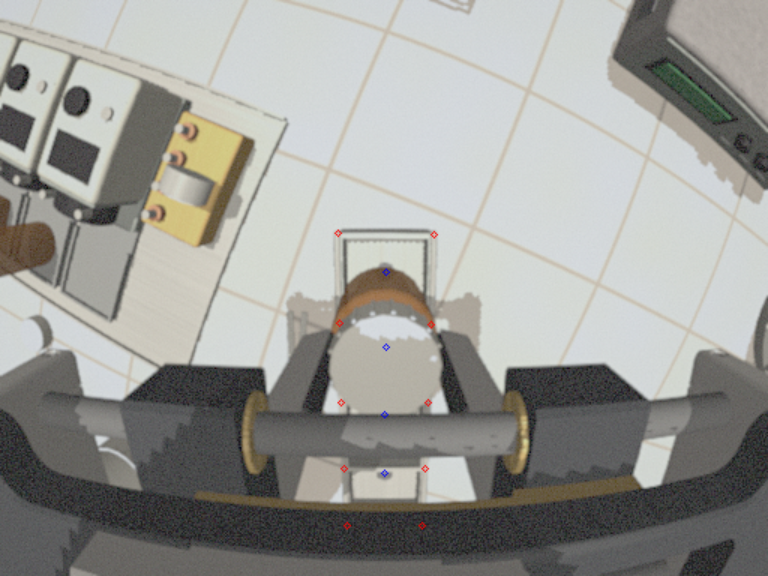

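The jar is held above the far cell, and the predicted corners (red) fall on the carrier rim at (338,232) and (434,235). Lowering now, slowing at the end.

```bash
python3 -m creep '[[[0,0,0.01,0,0,0,-1],[0,0,0.02,0,0,0,-1],[0,0,0.02,0,0,0,-1],[0,0,0.02,0,0,0,-1],[0,0,0.02,0,0,0,-1],[0,0,0.015,0,0,0,-1],[0,0,0.01,0,0,0,-1],[0,0,0.005,0,0,0,-1],[0,0,0.003,0,0,0,-1],[0,0,0.002,0,0,0,-1],[0,0,0,0,0,0,-1],[0,0,0,0,0,0,-1]]]'
python3 -m creep '[[[0,0,0.001,0,0,0,-1],[0,0,0.001,0,0,0,-1],[0,0,0,0,0,0,-1]]]'
```

```text
time_s: 9.28
tool_pos: [630.4, -176.8, 82.7]
tcp_rot: [[0.93, 0.367, 0.001], [0.367, -0.93, -0.0], [0.001, 0.001, -1.0]]
wrist_force: [-0.2, -0.2, -0.7]
opening: 43.6
time_s: 9.53
tool_pos: [630.1, -176.7, 80.0]
tcp_rot: [[0.93, 0.367, 0.0], [0.367, -0.93, -0.0], [0.0, 0.0, -1.0]]
wrist_force: [-0.6, 0.2, -1.8]
opening: 43.5
```

```bash
python3 -m creep '[[[0,0,0.0007,0,0,0,-1],[0,0,0,0,0,0,-1]]]'
python3 -m creep '[[[0,0,0.0007,0,0,0,-1],[0,0,0,0,0,0,-1]]]'
```

```text
time_s: 9.7
tool_pos: [630.1, -176.7, 79.2]
tcp_rot: [[0.93, 0.367, -0.0], [0.367, -0.93, -0.0], [-0.0, -0.0, -1.0]]
wrist_force: [-0.4, 0.3, -0.7]
opening: 43.2
time_s: 9.87
tool_pos: [630.3, -176.7, 78.9]
tcp_rot: [[0.93, 0.367, 0.0], [0.367, -0.93, -0.0], [0.0, 0.0, -1.0]]
wrist_force: [-0.1, 0.6, 1.5]
opening: 43.7
```

Contact at 78.9 mm, as expected. Releasing gently and lifting.

```bash
python3 -m creep '[[[0,0,0,0,0,0,-0.03],[0,0,0,0,0,0,0],[0,0,0,0,0,0,0.1],[0,0,0,0,0,0,0.2],[0,0,0,0,0,0,0.25],[0,0,0,0,0,0,0.25],[0,0,-0.003,0,0,0,0.25],[0,0,-0.007,0,0,0,0.25],[0,0,-0.015,0,0,0,0.25],[0,0,-0.03,0,0,0,0.25],[0,0,-0.03,0,0,0,0.25],[0,0,-0.03,0,0,0,0.25],[0,0,-0.01,0,0,0,0.25],[0,0,0,0,0,0,0.25]]]'
python3 - <<'E'
from h import *
s=env.read_state(); c=vision.read_camera("wrist"); print(s["tool_pos"],s["opening"])
cv2.imwrite("pics/w3.png",(255*(c["pixels"]/255.)**.6).astype('uint8'))
c=vision.read_camera("side")
cv2.imwrite("pics/s3.png",cv2.resize((255*(c["pixels"][85:300,170:340]/255.)**.6).astype('uint8'),None,fx=2.7,fy=2.7,interpolation=cv2.INTER_CUBIC))
E
```

```text
time_s: 11.03
tool_pos: [631.0, -177.0, 207.1]
tcp_rot: [[0.93, 0.367, 0.005], [0.367, -0.93, -0.002], [0.004, 0.004, -1.0]]
wrist_force: [-0.9, -0.1, -0.7]
opening: 58.5
[ 631.02383648 -176.97835133  207.06719818] 58.49673267121068
```

View pics/w3.png

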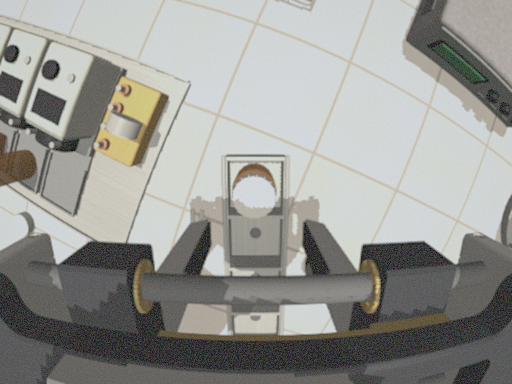

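View pics/s3.png

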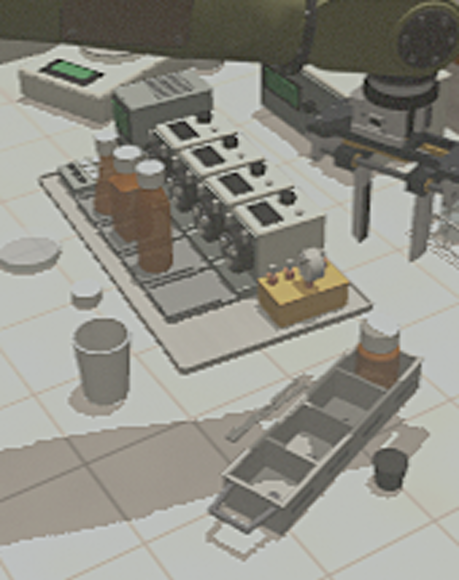

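The squat jar stands upright in the far cell. Next is the tall bottle.

```bash
python3 -m creep '[[[0.0015,-0.0151,0,0,0,0,0.2],[0.00305,-0.0301,0,0,0,0,0.2],[0.00305,-0.0301,0,0,0,0,0.2],[0.00305,-0.0301,0,0,0,0,0.2],[0.00305,-0.0301,0,0,0,0,0.2],[0.00305,-0.0301,0,0,0,0,0.2],[0.00305,-0.0301,0,0,0,0,0.2],[0.00305,-0.0301,0,0,0,0,0.2],[0.00305,-0.0301,0,0,0,0,0.2],[0.00305,-0.0301,0,0,0,0,0.2],[0.00305,-0.0301,0,0,0,0,0.2],[0.00305,-0.0301,0,0,0,0,0.2],[0.0015,-0.0151,0,0,0,0,0.2]]]'
python3 -m creep '[[[0,0,0,0,0,-0.0554,0.2],[0,0,0,0,0,-0.1108,0.2],[0,0,0,0,0,-0.1108,0.2],[0,0,0,0,0,-0.1108,0.2],[0,0,0,0,0,-0.1108,0.2],[0,0,0,0,0,-0.1108,0.2],[0,0,0,0,0,-0.1108,0.2],[0,0,0,0,0,-0.1108,0.2],[0,0,0,0,0,-0.1108,0.2],[0,0,0,0,0,-0.1108,0.2],[0,0,0,0,0,-0.0554,0.2],[0,0,0,0,0,0,0.2],[0,0,0,0,0,0,0.2]]]'
python3 - <<'E'
from h import *
s=env.read_state(); c=vision.read_camera("wrist"); print(s["tool_pos"],s["opening"])
im=(255*(c["pixels"]/255.)**.6).astype('uint8')
for p,r,z in (((531.8,173.2),17,162),((540.9,254.9),18,140),((546.6,329.4),15,126)):
  for a in np.arange(0,2*np.pi,.4):
    u,v=wproj(c,s,[p[0]+r*np.cos(a),p[1]+r*np.sin(a),z]); cv2.circle(im,(int(round(u)),int(round(v))),0,(0,0,255),-1)
cv2.imwrite("pics/w4.png",cv2.resize(im[0:260,150:400],None,fx=2.3,fy=2.3,interpolation=cv2.INTER_NEAREST))
E
```

```text
time_s: 12.22
tool_pos: [529.7, 175.3, 201.5]
tcp_rot: [[0.929, 0.369, -0.003], [0.369, -0.929, -0.0], [-0.003, -0.001, -1.0]]
wrist_force: [-0.3, 1.1, -0.3]
opening: 56.9
time_s: 13.3
tool_pos: [530.9, 172.7, 202.0]
tcp_rot: [[0.089, 0.996, -0.002], [0.996, -0.089, -0.001], [-0.001, -0.002, -1.0]]
wrist_force: [0.2, 0.1, -0.1]
opening: 56.2
[530.93962585 172.6814119  202.02567395] 56.19741469580756
```

View pics/w4.png

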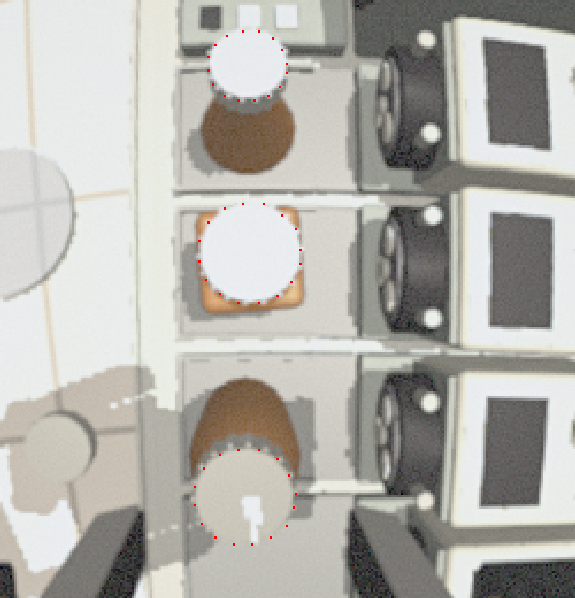

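All three caps match their predicted circles, and the square bottle is aligned with its ledge. Gripping the tall bottle at TCP z ≈ 141.5.

```bash
python3 -m creep '[[[0.0005,0.0008,0.01,0,0,0,0.2],[0,0,0.02,0,0,0,0.2],[0,0,0.015,0,0,0,0.2],[0,0,0.01,0,0,0,0.2],[0,0,0.0055,0,0,0,0.2],[0,0,0,0,0,0,0.2],[0,0,0,0,0,0,0],[0,0,0,0,0,0,-0.1],[0,0,0,0,0,0,-0.2],[0,0,0,0,0,0,-0.4],[0,0,0,0,0,0,-1],[0,0,0,0,0,0,-1],[0,0,0,0,0,0,-1],[0,0,0,0,0,0,-1],[0,0,0,0,0,0,-1],[0,0,0,0,0,0,-1],[0,0,0,0,0,0,-1]]]'
python3 -m creep '[[[0,0,-0.005,0,0,0,-1],[0,0,-0.01,0,0,0,-1],[0,0,-0.015,0,0,0,-1],[0,0,-0.02,0,0,0,-1],[0,0,-0.02,0,0,0,-1],[0,0,-0.02,0,0,0,-1],[0,0,-0.01,0,0,0,-1],[0,0,0,0,0,0,-1],[0,0,0,0,0,0,-1]]]'
```

```text
time_s: 14.77
tool_pos: [532.5, 173.3, 143.6]
tcp_rot: [[0.087, 0.996, 0.001], [0.996, -0.087, 0.0], [0.0, 0.001, -1.0]]
wrist_force: [-0.8, 0.6, 6.2]
opening: 33.3
time_s: 15.52
tool_pos: [532.2, 173.2, 242.7]
tcp_rot: [[0.087, 0.996, -0.0], [0.996, -0.087, -0.0], [-0.0, -0.0, -1.0]]
wrist_force: [-0.3, -0.3, -2.4]
opening: 33.3
```

```bash
python3 -m creep '[[[-0.0098,0.0017,0,0,0,0,-1],[-0.0195,0.0034,0,0,0,0,-1],[-0.0195,0.0034,0,0,0,0,-1],[-0.0195,0.0034,0,0,0,0,-1],[-0.0195,0.0034,0,0,0,0,-1],[-0.0195,0.0034,0,0,0,0,-1],[-0.0195,0.0034,0,0,0,0,-1],[-0.0195,0.0034,0,0,0,0,-1],[-0.0195,0.0034,0,0,0,0,-1],[-0.0195,0.0034,0,0,0,0,-1],[-0.0195,0.0034,0,0,0,0,-1],[-0.0195,0.0034,0,0,0,0,-1],[-0.0195,0.0034,0,0,0,0,-1],[-0.0195,0.0034,0,0,0,0,-1],[-0.0195,0.0034,0,0,0,0,-1],[-0.0195,0.0034,0,0,0,0,-1],[-0.0195,0.0034,0,0,0,0,-1],[-0.0195,0.0034,0,0,0,0,-1],[-0.0195,0.0034,0,0,0,0,-1],[-0.0098,0.0017,0,0,0,0,-1]]]'
python3 -m creep '[[[0,0,0,0,0,0.0554,-1],[0,0,0,0,0,0.1108,-1],[0,0,0,0,0,0.1108,-1],[0,0,0,0,0,0.1108,-1],[0,0,0,0,0,0.1108,-1],[0,0,0,0,0,0.1108,-1],[0,0,0,0,0,0.1108,-1],[0,0,0,0,0,0.1108,-1],[0,0,0,0,0,0.1108,-1],[0,0,0,0,0,0.1108,-1],[0,0,0,0,0,0.0554,-1],[0,0,0,0,0,0,-1],[0,0,0,0,0,0,-1]]]'
python3 - <<'E'
from h import *
s=env.read_state(); c=vision.read_camera("wrist")
R=s["tcp_rot"]; d=np.array([564.8,-202.1,134.8])-s["tool_pos"]
print(s["tool_pos"],s["opening"],np.degrees(np.arctan2(R[1,1],R[0,1])),"tool delta",R.T@d)
cv2.imwrite("pics/w5.png",(255*(c["pixels"]/255.)**.6).astype('uint8'))
E
```

```text
time_s: 17.18
tool_pos: [563.7, -203.9, 241.5]
tcp_rot: [[0.088, 0.996, -0.002], [0.996, -0.088, 0.001], [0.0, -0.002, -1.0]]
wrist_force: [0.6, 0.5, -3.2]
opening: 33.5
time_s: 18.27
tool_pos: [564.2, -201.6, 242.4]
tcp_rot: [[0.929, 0.369, -0.001], [0.369, -0.929, 0.0], [-0.001, -0.001, -1.0]]
wrist_force: [-0.3, -0.3, -1.3]
opening: 33.6
[ 564.22158791 -201.55188756  242.3617124 ] 33.64124659296625 -68.33195241774021 tool delta [  0.42024298   0.80425868 107.56083639]
```

View pics/w5.png

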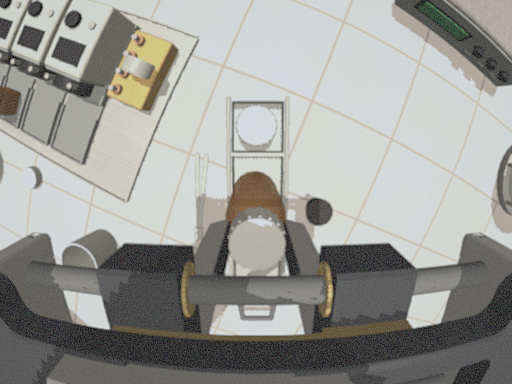

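The tall bottle hangs upright over the second cell at (257,220), with the squat jar in its cell at (256,126). Lowering.

```bash
python3 -m creep '[[[0.0004,0.0008,0.01,0,0,0,-1],[0,0,0.02,0,0,0,-1],[0,0,0.02,0,0,0,-1],[0,0,0.02,0,0,0,-1],[0,0,0.015,0,0,0,-1],[0,0,0.01,0,0,0,-1],[0,0,0.005,0,0,0,-1],[0,0,0.004,0,0,0,-1],[0,0,0.001,0,0,0,-1],[0,0,0,0,0,0,-1],[0,0,0,0,0,0,-1]]]'
python3 -m creep '[[[0,0,0.001,0,0,0,-1],[0,0,0,0,0,0,-1]]]'
```

```text
time_s: 19.23
tool_pos: [565.5, -202.3, 138.8]
tcp_rot: [[0.93, 0.367, 0.001], [0.367, -0.93, -0.0], [0.001, 0.001, -1.0]]
wrist_force: [0.2, 0.1, -1.5]
opening: 33.5
time_s: 19.4
tool_pos: [565.3, -202.2, 137.4]
tcp_rot: [[0.93, 0.367, 0.001], [0.367, -0.93, -0.0], [0.0, 0.0, -1.0]]
wrist_force: [0.0, -0.7, -3.5]
opening: 33.3
```

```bash
python3 -m creep '[[[0,0,0.001,0,0,0,-1],[0,0,0,0,0,0,-1]]]'
python3 -m creep '[[[0,0,0.001,0,0,0,-1],[0,0,0,0,0,0,-1]]]'
python3 -m creep '[[[0,0,0.0005,0,0,0,-1],[0,0,0,0,0,0,-1]]]'
```

```text
time_s: 19.57
tool_pos: [565.1, -202.2, 136.0]
tcp_rot: [[0.93, 0.367, 0.0], [0.367, -0.93, -0.0], [0.0, 0.0, -1.0]]
wrist_force: [0.0, -0.3, -2.4]
opening: 33.4
time_s: 19.73
tool_pos: [565.1, -202.1, 134.9]
tcp_rot: [[0.93, 0.367, -0.0], [0.367, -0.93, 0.0], [-0.0, -0.0, -1.0]]
wrist_force: [-0.7, -0.7, -1.4]
opening: 33.2
time_s: 19.9
tool_pos: [565.3, -202.2, 134.7]
tcp_rot: [[0.93, 0.367, 0.0], [0.367, -0.93, -0.0], [0.0, 0.0, -1.0]]
wrist_force: [0.4, -0.0, -0.6]
opening: 33.2
```

```bash
python3 -m creep '[[[0,0,0.0003,0,0,0,-1],[0,0,0,0,0,0,-0.25],[0,0,0,0,0,0,-0.2],[0,0,0,0,0,0,-0.1],[0,0,0,0,0,0,0.1],[0,0,0,0,0,0,0.2],[0,0,0,0,0,0,0.2],[0,0,-0.003,0,0,0,0.2],[0,0,-0.007,0,0,0,0.2],[0,0,-0.015,0,0,0,0.2],[0,0,-0.03,0,0,0,0.2],[0,0,-0.02,0,0,0,0.2],[0,0,0,0,0,0,0.2],[0,0,0,0,0,0,0.2]]]'
python3 - <<'E'
from h import *
s=env.read_state(); c=vision.read_camera("wrist")
R=s["tcp_rot"]; d=np.array([540.9,254.9,210])-s["tool_pos"]
print(s["tool_pos"],s["opening"],"tool delta",R.T@d)
cv2.imwrite("pics/w6.png",(255*(c["pixels"]/255.)**.6).astype('uint8'))
E
```

```text
time_s: 21.07
tool_pos: [565.5, -202.3, 210.6]
tcp_rot: [[0.93, 0.367, 0.002], [0.367, -0.93, -0.001], [0.002, 0.002, -1.0]]
wrist_force: [-0.8, -0.3, -0.1]
opening: 56.3
[ 565.52916233 -202.3107139   210.63944915] 56.34446099247069 tool delta [ 1.44976622e+02 -4.34316015e+02  1.39249105e-01]
```

View pics/w6.png

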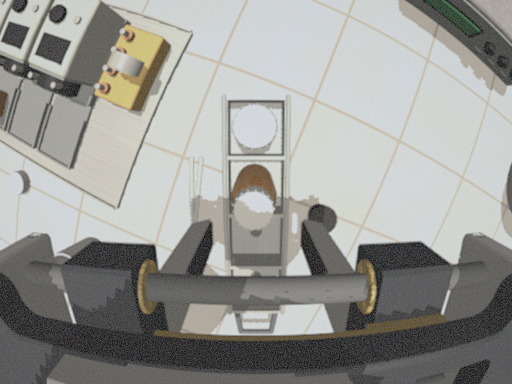

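The tall bottle stands upright in the second cell from the plain end, at (255,200). Next is the square bottle.

```bash
python3 -m creep '[[[0.0048,-0.0145,0,0,0,0,0.2],[0.0097,-0.029,0,0,0,0,0.2],[0.0097,-0.029,0,0,0,0,0.2],[0.0097,-0.029,0,0,0,0,0.2],[0.0097,-0.029,0,0,0,0,0.2],[0.0097,-0.029,0,0,0,0,0.2],[0.0097,-0.029,0,0,0,0,0.2],[0.0097,-0.029,0,0,0,0,0.2],[0.0097,-0.029,0,0,0,0,0.2],[0.0097,-0.029,0,0,0,0,0.2],[0.0097,-0.029,0,0,0,0,0.2],[0.0097,-0.029,0,0,0,0,0.2],[0.0097,-0.029,0,0,0,0,0.2],[0.0097,-0.029,0,0,0,0,0.2],[0.0097,-0.029,0,0,0,0,0.2],[0.0048,-0.0145,0,0,0,0,0.2]]]'
python3 -m creep '[[[0,0,0,0,0,-0.0554,0.2],[0,0,0,0,0,-0.1108,0.2],[0,0,0,0,0,-0.1108,0.2],[0,0,0,0,0,-0.1108,0.2],[0,0,0,0,0,-0.1108,0.2],[0,0,0,0,0,-0.1108,0.2],[0,0,0,0,0,-0.1108,0.2],[0,0,0,0,0,-0.1108,0.2],[0,0,0,0,0,-0.1108,0.2],[0,0,0,0,0,-0.1108,0.2],[0,0,0,0,0,-0.0554,0.2],[0,0,0,0,0,0,0.2],[0,0,0,0,0,0,0.2]]]'
python3 - <<'E'
from h import *
s=env.read_state(); c=vision.read_camera("wrist")
R=s["tcp_rot"]; d=np.array([540.9,254.9,119.5])-s["tool_pos"]
print(s["tool_pos"],s["opening"],"tool delta",R.T@d)
im=(255*(c["pixels"]/255.)**.6).astype('uint8')
for p,r,z in (((540.9,254.9),18,140),((546.6,329.4),15,126)):
  for a in np.arange(0,2*np.pi,.4):
    u,v=wproj(c,s,[p[0]+r*np.cos(a),p[1]+r*np.sin(a),z]); cv2.circle(im,(int(round(u)),int(round(v))),0,(0,0,255),-1)
cv2.imwrite("pics/w7.png",cv2.resize(im[60:260,150:400],None,fx=2.6,fy=2.6,interpolation=cv2.INTER_NEAREST))
E
```

```text
time_s: 22.45
tool_pos: [539.2, 259.2, 208.1]
tcp_rot: [[0.929, 0.369, -0.002], [0.369, -0.929, -0.0], [-0.002, -0.0, -1.0]]
wrist_force: [-0.4, -0.0, 0.1]
opening: 56.6
time_s: 23.53
tool_pos: [540.3, 255.8, 208.6]
tcp_rot: [[0.089, 0.996, -0.001], [0.996, -0.089, -0.0], [-0.001, -0.001, -1.0]]
wrist_force: [-0.4, 0.2, 0.4]
opening: 56.5
[540.28658456 255.76076156 208.64057029] 56.54607936699363 tool delta [-0.75447657  0.77579017 89.14026798]
```

View pics/w7.png

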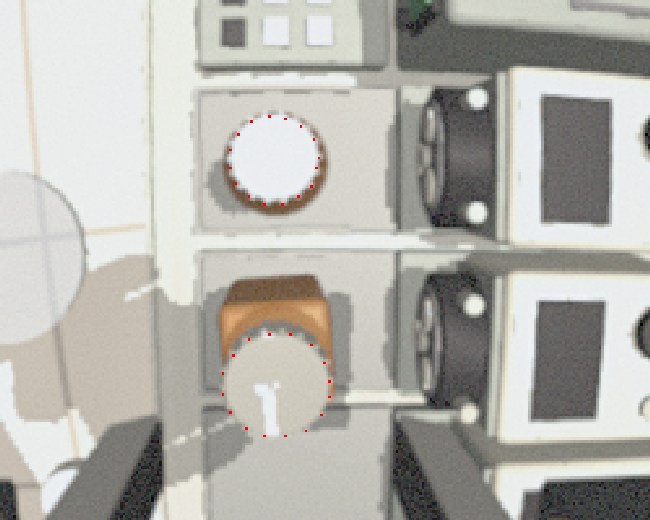

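```bash
python3 -m creep '[[[-0.0007,0.0008,0.01,0,0,0,0.2],[0,0,0.02,0,0,0,0.2],[0,0,0.02,0,0,0,0.2],[0,0,0.02,0,0,0,0.2],[0,0,0.01,0,0,0,0.2],[0,0,0.005,0,0,0,0.2],[0,0,0.004,0,0,0,0.2],[0,0,0,0,0,0,0.2],[0,0,0,0,0,0,0],[0,0,0,0,0,0,-0.1],[0,0,0,0,0,0,-0.2],[0,0,0,0,0,0,-0.4],[0,0,0,0,0,0,-1],[0,0,0,0,0,0,-1],[0,0,0,0,0,0,-1],[0,0,0,0,0,0,-1],[0,0,0,0,0,0,-1],[0,0,0,0,0,0,-1]]]'
python3 -m creep '[[[0,0,-0.005,0,0,0,-1],[0,0,-0.01,0,0,0,-1],[0,0,-0.015,0,0,0,-1],[0,0,-0.02,0,0,0,-1],[0,0,-0.02,0,0,0,-1],[0,0,-0.02,0,0,0,-1],[0,0,-0.02,0,0,0,-1],[0,0,-0.01,0,0,0,-1],[0,0,0,0,0,0,-1],[0,0,0,0,0,0,-1]]]'
python3 - <<'E'
from h import *
s=env.read_state()
R=s["tcp_rot"]; d=np.array([499.6,-227.7,s["tool_pos"][2]])-s["tool_pos"]
print(s["tool_pos"],s["opening"],"tool delta",R.T@d)
E
```

```text
time_s: 25.08
tool_pos: [541.6, 255.2, 120.8]
tcp_rot: [[0.087, 0.996, 0.001], [0.996, -0.087, 0.0], [0.0, 0.001, -1.0]]
wrist_force: [-1.7, 0.4, 4.9]
opening: 35.1
time_s: 25.92
tool_pos: [541.3, 255.0, 239.9]
tcp_rot: [[0.087, 0.996, -0.0], [0.996, -0.087, -0.0], [-0.0, -0.0, -1.0]]
wrist_force: [-0.1, 0.4, -3.1]
opening: 35.1
[541.34923286 255.00957683 239.9305621 ] 35.118088139768616 tool delta [-4.84511566e+02  2.75436248e-01  1.71724592e-02]
```

```bash
python3 -m creep '[[[-0.0128,0,0,0,0,0,-1],[-0.0255,0,0,0,0,0,-1],[-0.0255,0,0,0,0,0,-1],[-0.0255,0,0,0,0,0,-1],[-0.0255,0,0,0,0,0,-1],[-0.0255,0,0,0,0,0,-1],[-0.0255,0,0,0,0,0,-1],[-0.0255,0,0,0,0,0,-1],[-0.0255,0,0,0,0,0,-1],[-0.0255,0,0,0,0,0,-1],[-0.0255,0,0,0,0,0,-1],[-0.0255,0,0,0,0,0,-1],[-0.0255,0,0,0,0,0,-1],[-0.0255,0,0,0,0,0,-1],[-0.0255,0,0,0,0,0,-1],[-0.0255,0,0,0,0,0,-1],[-0.0255,0,0,0,0,0,-1],[-0.0255,0,0,0,0,0,-1],[-0.0255,0,0,0,0,0,-1],[-0.0128,0,0,0,0,0,-1]]]'
python3 -m creep '[[[0,0,0,0,0,0.0554,-1],[0,0,0,0,0,0.1108,-1],[0,0,0,0,0,0.1108,-1],[0,0,0,0,0,0.1108,-1],[0,0,0,0,0,0.1108,-1],[0,0,0,0,0,0.1108,-1],[0,0,0,0,0,0.1108,-1],[0,0,0,0,0,0.1108,-1],[0,0,0,0,0,0.1108,-1],[0,0,0,0,0,0.1108,-1],[0,0,0,0,0,0.0554,-1],[0,0,0,0,0,0,-1],[0,0,0,0,0,0,-1]]]'
python3 - <<'E'
from h import *
s=env.read_state(); c=vision.read_camera("wrist")
R=s["tcp_rot"]; d=np.array([499.6,-227.7,111.8])-s["tool_pos"]
print(s["tool_pos"],s["opening"],np.degrees(np.arctan2(R[1,1],R[0,1])),"tool delta",R.T@d)
cv2.imwrite("pics/w8.png",(255*(c["pixels"]/255.)**.6).astype('uint8'))
E
```

```text
time_s: 27.58
tool_pos: [498.0, -230.3, 238.8]
tcp_rot: [[0.088, 0.996, -0.002], [0.996, -0.088, 0.001], [0.0, -0.002, -1.0]]
wrist_force: [-0.1, 0.1, -2.5]
opening: 35.1
time_s: 28.67
tool_pos: [499.0, -227.6, 239.5]
tcp_rot: [[0.929, 0.369, -0.001], [0.369, -0.929, 0.001], [-0.001, -0.001, -1.0]]
wrist_force: [0.2, -0.5, -1.5]
opening: 36.3
[ 499.0109489  -227.59636682  239.5379429 ] 36.29816260064 -68.33262399169487 tool delta [  0.60695574   0.43143184 127.73717254]
```

View pics/w8.png

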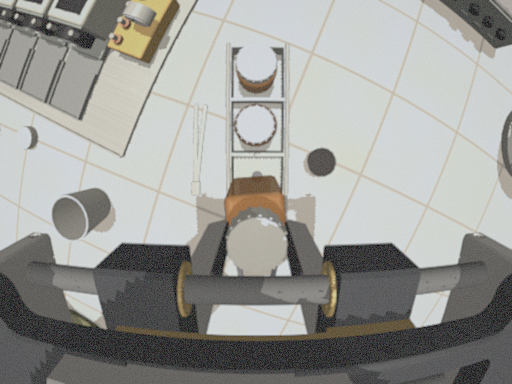

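The square bottle is over the third cell at (257,215) and aligned with it. The tall and squat bottles are in their cells at (256,125) and (257,65). Lowering.

```bash
python3 -m creep '[[[0.0006,0.0004,0.01,0,0,0,-1],[0,0,0.02,0,0,0,-1],[0,0,0.02,0,0,0,-1],[0,0,0.02,0,0,0,-1],[0,0,0.02,0,0,0,-1],[0,0,0.015,0,0,0,-1],[0,0,0.01,0,0,0,-1],[0,0,0.005,0,0,0,-1],[0,0,0.004,0,0,0,-1],[0,0,0.001,0,0,0,-1],[0,0,0,0,0,0,-1],[0,0,0,0,0,0,-1]]]'
python3 -m creep '[[[0,0,0.001,0,0,0,-1],[0,0,0,0,0,0,-1]]]'
python3 -m creep '[[[0,0,0.001,0,0,0,-1],[0,0,0,0,0,0,-1]]]'
```

```text
time_s: 29.72
tool_pos: [500.4, -228.0, 115.9]
tcp_rot: [[0.93, 0.367, 0.001], [0.367, -0.93, -0.001], [0.001, 0.001, -1.0]]
wrist_force: [0.4, 0.3, -1.9]
opening: 35.4
time_s: 29.88
tool_pos: [500.2, -227.9, 114.5]
tcp_rot: [[0.93, 0.367, 0.001], [0.367, -0.93, -0.0], [0.0, 0.0, -1.0]]
wrist_force: [0.2, -0.4, -2.1]
opening: 35.4
time_s: 30.05
tool_pos: [500.1, -227.8, 113.2]
tcp_rot: [[0.93, 0.367, -0.0], [0.367, -0.93, 0.0], [-0.0, -0.0, -1.0]]
wrist_force: [-0.6, 0.8, -1.6]
opening: 35.2
```

```bash
python3 -m creep '[[[0,0,0.0008,0,0,0,-1],[0,0,0,0,0,0,-1]]]'
python3 -m creep '[[[0,0,0.0005,0,0,0,-1],[0,0,0,0,0,0,-1]]]'
python3 -m creep '[[[0,0,0.0004,0,0,0,-1],[0,0,0,0,0,0,-1]]]'
```

```text
time_s: 30.22
tool_pos: [500.1, -227.8, 112.3]
tcp_rot: [[0.93, 0.367, -0.0], [0.367, -0.93, 0.0], [-0.0, -0.0, -1.0]]
wrist_force: [-0.3, 0.3, -1.7]
opening: 35.4
time_s: 30.38
tool_pos: [500.1, -227.9, 111.9]
tcp_rot: [[0.93, 0.367, -0.0], [0.367, -0.93, 0.0], [-0.0, -0.0, -1.0]]
wrist_force: [-0.4, 0.3, -2.0]
opening: 35.5
time_s: 30.55
tool_pos: [500.2, -227.9, 111.8]
tcp_rot: [[0.93, 0.367, 0.0], [0.367, -0.93, -0.0], [0.0, 0.0, -1.0]]
wrist_force: [-1.2, 1.4, 1.8]
opening: 35.5
```

```bash
python3 -m creep '[[[0,0,0,0,0,0,-0.2],[0,0,0,0,0,0,-0.15],[0,0,0,0,0,0,-0.05],[0,0,0,0,0,0,0.1],[0,0,0,0,0,0,0.2],[0,0,0,0,0,0,0.2],[0,0,-0.003,0,0,0,0.2],[0,0,-0.007,0,0,0,0.2],[0,0,-0.015,0,0,0,0.2],[0,0,-0.03,0,0,0,0.2],[0,0,-0.03,0,0,0,0.2],[0,0,-0.01,0,0,0,0.2],[0,0,0,0,0,0,0.2],[0,0,0,0,0,0,0.2]]]'
python3 - <<'E'
from h import *
s=env.read_state(); c=vision.read_camera("wrist")
R=s["tcp_rot"]; d=np.array([546.6,329.4,205])-s["tool_pos"]
print(s["tool_pos"],s["opening"],"tool delta",R.T@d)
cv2.imwrite("pics/w9.png",(255*(c["pixels"]/255.)**.6).astype('uint8'))
E
```

```text
time_s: 31.72
tool_pos: [500.0, -227.8, 206.4]
tcp_rot: [[0.93, 0.367, 0.0], [0.367, -0.93, -0.0], [0.0, 0.0, -1.0]]
wrist_force: [-0.4, 0.0, -0.0]
opening: 56.0
[ 500.03453035 -227.8179483   206.38461138] 56.00226330778223 tool delta [ 247.93179889 -501.18884805    1.28984626]
```

View pics/w9.png

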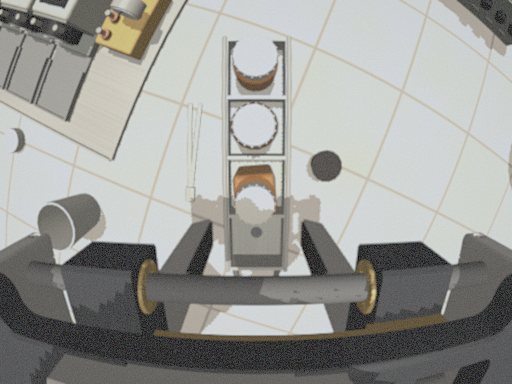

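The square bottle stands in the third cell at (255,190). Last is the conical flask.

```bash
python3 -m creep '[[[0.0065,-0.0132,0,0,0,0,0.2],[0.01305,-0.0264,0,0,0,0,0.2],[0.01305,-0.0264,0,0,0,0,0.2],[0.01305,-0.0264,0,0,0,0,0.2],[0.01305,-0.0264,0,0,0,0,0.2],[0.01305,-0.0264,0,0,0,0,0.2],[0.01305,-0.0264,0,0,0,0,0.2],[0.01305,-0.0264,0,0,0,0,0.2],[0.01305,-0.0264,0,0,0,0,0.2],[0.01305,-0.0264,0,0,0,0,0.2],[0.01305,-0.0264,0,0,0,0,0.2],[0.01305,-0.0264,0,0,0,0,0.2],[0.01305,-0.0264,0,0,0,0,0.2],[0.01305,-0.0264,0,0,0,0,0.2],[0.01305,-0.0264,0,0,0,0,0.2],[0.01305,-0.0264,0,0,0,0,0.2],[0.01305,-0.0264,0,0,0,0,0.2],[0.01305,-0.0264,0,0,0,0,0.2],[0.01305,-0.0264,0,0,0,0,0.2],[0.0065,-0.0132,0,0,0,0,0.2]]]'
python3 -m creep '[[[0,0,0,0,0,-0.0554,0.2],[0,0,0,0,0,-0.1108,0.2],[0,0,0,0,0,-0.1108,0.2],[0,0,0,0,0,-0.1108,0.2],[0,0,0,0,0,-0.1108,0.2],[0,0,0,0,0,-0.1108,0.2],[0,0,0,0,0,-0.1108,0.2],[0,0,0,0,0,-0.1108,0.2],[0,0,0,0,0,-0.1108,0.2],[0,0,0,0,0,-0.1108,0.2],[0,0,0,0,0,-0.0554,0.2],[0,0,0,0,0,0,0.2],[0,0,0,0,0,0,0.2]]]'
python3 - <<'E'
from h import *
s=env.read_state(); c=vision.read_camera("wrist")
R=s["tcp_rot"]; d=np.array([546.6,329.4,105.5])-s["tool_pos"]
print(s["tool_pos"],s["opening"],"tool delta",R.T@d)
im=(255*(c["pixels"]/255.)**.6).astype('uint8')
for p,r,z in (((546.6,329.4),15,126),):
  for a in np.arange(0,2*np.pi,.4):
    u,v=wproj(c,s,[p[0]+r*np.cos(a),p[1]+r*np.sin(a),z]); cv2.circle(im,(int(round(u)),int(round(v))),0,(0,0,255),-1)
cv2.imwrite("pics/w10.png",cv2.resize(im[60:260,150:400],None,fx=2.6,fy=2.6,interpolation=cv2.INTER_NEAREST))
E
```

```text
time_s: 33.43
tool_pos: [545.1, 333.1, 204.6]
tcp_rot: [[0.929, 0.369, -0.002], [0.369, -0.929, -0.001], [-0.003, -0.0, -1.0]]
wrist_force: [-0.6, -0.5, -0.3]
opening: 56.1
time_s: 34.52
tool_pos: [545.8, 330.0, 205.4]
tcp_rot: [[0.089, 0.996, -0.002], [0.996, -0.089, -0.001], [-0.001, -0.002, -1.0]]
wrist_force: [0.3, 0.2, 0.6]
opening: 56.4
[545.82641611 330.02476227 205.40290465] 56.35856008717619 tool delta [-0.45856454  0.9789978  99.90200398]
```

View pics/w10.png

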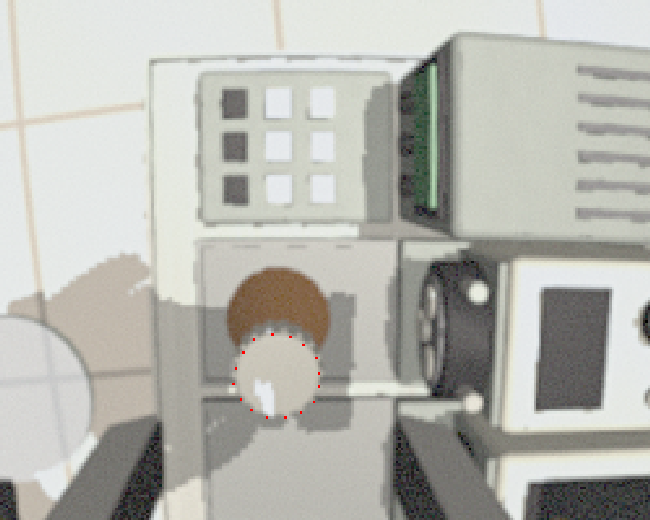

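```bash
python3 -m creep '[[[-0.0004,0.0009,0.01,0,0,0,0.2],[0,0,0.02,0,0,0,0.2],[0,0,0.02,0,0,0,0.2],[0,0,0.02,0,0,0,0.2],[0,0,0.015,0,0,0,0.2],[0,0,0.01,0,0,0,0.2],[0,0,0.005,0,0,0,0.2],[0,0,0,0,0,0,0.2],[0,0,0,0,0,0,0],[0,0,0,0,0,0,-0.1],[0,0,0,0,0,0,-0.2],[0,0,0,0,0,0,-0.4],[0,0,0,0,0,0,-1],[0,0,0,0,0,0,-1],[0,0,0,0,0,0,-1],[0,0,0,0,0,0,-1],[0,0,0,0,0,0,-1],[0,0,0,0,0,0,-1]]]'
python3 -m creep '[[[0,0,-0.005,0,0,0,-1],[0,0,-0.01,0,0,0,-1],[0,0,-0.015,0,0,0,-1],[0,0,-0.02,0,0,0,-1],[0,0,-0.02,0,0,0,-1],[0,0,-0.02,0,0,0,-1],[0,0,-0.02,0,0,0,-1],[0,0,-0.01,0,0,0,-1],[0,0,0,0,0,0,-1],[0,0,0,0,0,0,-1]]]'
python3 - <<'E'
from h import *
s=env.read_state()
R=s["tcp_rot"]; d=np.array([434.5,-253.4,s["tool_pos"][2]])-s["tool_pos"]
print(s["tool_pos"],s["opening"],"tool delta",R.T@d)
E
```

```text
time_s: 36.07
tool_pos: [547.5, 329.4, 107.0]
tcp_rot: [[0.087, 0.996, 0.001], [0.996, -0.087, 0.0], [0.0, 0.001, -1.0]]
wrist_force: [-1.3, 0.1, 6.8]
opening: 29.7
time_s: 36.9
tool_pos: [547.3, 329.2, 226.2]
tcp_rot: [[0.087, 0.996, -0.0], [0.996, -0.087, -0.0], [-0.0, -0.0, -1.0]]
wrist_force: [-0.8, -0.1, -2.1]
opening: 29.5
[547.29215771 329.19483274 226.18687083] 29.52921671195363 tool delta [-5.90180309e+02 -6.18547415e+01  5.88389655e-02]
```

```bash
python3 -m creep '[[[-0.0123,-0.0013,0,0,0,0,-1],[-0.0246,-0.0026,0,0,0,0,-1],[-0.0246,-0.0026,0,0,0,0,-1],[-0.0246,-0.0026,0,0,0,0,-1],[-0.0246,-0.0026,0,0,0,0,-1],[-0.0246,-0.0026,0,0,0,0,-1],[-0.0246,-0.0026,0,0,0,0,-1],[-0.0246,-0.0026,0,0,0,0,-1],[-0.0246,-0.0026,0,0,0,0,-1],[-0.0246,-0.0026,0,0,0,0,-1],[-0.0246,-0.0026,0,0,0,0,-1],[-0.0246,-0.0026,0,0,0,0,-1],[-0.0246,-0.0026,0,0,0,0,-1],[-0.0246,-0.0026,0,0,0,0,-1],[-0.0246,-0.0026,0,0,0,0,-1],[-0.0246,-0.0026,0,0,0,0,-1],[-0.0246,-0.0026,0,0,0,0,-1],[-0.0246,-0.0026,0,0,0,0,-1],[-0.0246,-0.0026,0,0,0,0,-1],[-0.0246,-0.0026,0,0,0,0,-1]]]'
python3 -m creep '[[[-0.0246,-0.0026,0,0,0,0,-1],[-0.0246,-0.0026,0,0,0,0,-1],[-0.0246,-0.0026,0,0,0,0,-1],[-0.0246,-0.0026,0,0,0,0,-1],[-0.0123,-0.0013,0,0,0,0,-1],[0,0,0,0,0,0.0554,-1],[0,0,0,0,0,0.1108,-1],[0,0,0,0,0,0.1108,-1],[0,0,0,0,0,0.1108,-1],[0,0,0,0,0,0.1108,-1],[0,0,0,0,0,0.1108,-1],[0,0,0,0,0,0.1108,-1],[0,0,0,0,0,0.1108,-1],[0,0,0,0,0,0.1108,-1],[0,0,0,0,0,0.1108,-1],[0,0,0,0,0,0.0554,-1],[0,0,0,0,0,0,-1],[0,0,0,0,0,0,-1]]]'
python3 - <<'E'
from h import *
s=env.read_state(); c=vision.read_camera("wrist")
R=s["tcp_rot"]; d=np.array([434.5,-253.4,98])-s["tool_pos"]
print(s["tool_pos"],s["opening"],np.degrees(np.arctan2(R[1,1],R[0,1])),"tool delta",R.T@d)
cv2.imwrite("pics/w11.png",(255*(c["pixels"]/255.)**.6).astype('uint8'))
E
```

```text
time_s: 38.57
tool_pos: [454.3, -145.2, 225.1]
tcp_rot: [[0.087, 0.996, -0.002], [0.996, -0.087, 0.001], [0.001, -0.002, -1.0]]
wrist_force: [0.6, -0.7, -1.3]
opening: 29.7
time_s: 40.07
tool_pos: [433.9, -253.1, 225.8]
tcp_rot: [[0.929, 0.369, -0.001], [0.369, -0.929, 0.001], [-0.001, -0.001, -1.0]]
wrist_force: [-0.2, -1.1, -1.8]
opening: 29.4
[ 433.88371664 -253.08811772  225.80230513] 29.40341063806409 -68.32194517976724 tool delta [  0.54541487   0.66151338 127.80129575]
```

View pics/w11.png

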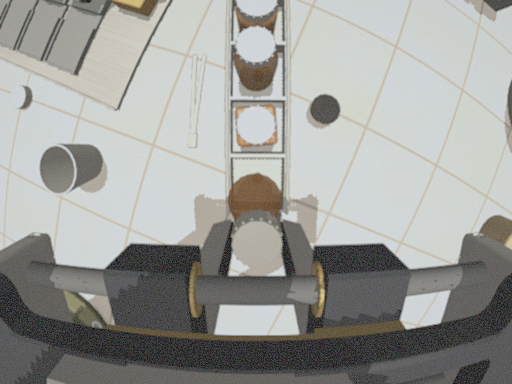

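The flask is over the handle-end cell at (257,215), and the square bottle next to it stands centred and aligned at (256,125). Lowering.

```bash
python3 -m creep '[[[0.0005,0.0006,0.01,0,0,0,-1],[0,0,0.02,0,0,0,-1],[0,0,0.02,0,0,0,-1],[0,0,0.02,0,0,0,-1],[0,0,0.02,0,0,0,-1],[0,0,0.015,0,0,0,-1],[0,0,0.01,0,0,0,-1],[0,0,0.005,0,0,0,-1],[0,0,0.004,0,0,0,-1],[0,0,0.001,0,0,0,-1],[0,0,0,0,0,0,-1],[0,0,0,0,0,0,-1]]]'
python3 -m creep '[[[0,0,0.001,0,0,0,-1],[0,0,0.001,0,0,0,-1],[0,0,0,0,0,0,-1]]]'
python3 -m creep '[[[0,0,0.0008,0,0,0,-1],[0,0,0,0,0,0,-1]]]'
```

```text
time_s: 41.12
tool_pos: [435.0, -254.1, 102.2]
tcp_rot: [[0.93, 0.367, 0.001], [0.367, -0.93, -0.001], [0.001, 0.001, -1.0]]
wrist_force: [-0.4, -1.0, -1.4]
opening: 29.3
time_s: 41.37
tool_pos: [434.7, -253.9, 99.6]
tcp_rot: [[0.93, 0.367, 0.0], [0.367, -0.93, -0.0], [0.0, 0.0, -1.0]]
wrist_force: [-0.5, 0.3, -0.9]
opening: 29.3
time_s: 41.53
tool_pos: [434.7, -253.9, 98.7]
tcp_rot: [[0.93, 0.367, -0.0], [0.367, -0.93, 0.0], [-0.0, -0.0, -1.0]]
wrist_force: [-0.6, 0.2, -1.7]
opening: 29.3
```

```bash
python3 -m creep '[[[0,0,0.0005,0,0,0,-1],[0,0,0,0,0,0,-1]]]'
python3 -m creep '[[[0,0,0.0004,0,0,0,-1],[0,0,0,0,0,0,-1]]]'
```

```text
time_s: 41.7
tool_pos: [434.7, -253.9, 98.2]
tcp_rot: [[0.93, 0.367, -0.0], [0.367, -0.93, 0.0], [-0.0, -0.0, -1.0]]
wrist_force: [-0.1, 0.3, -1.6]
opening: 29.7
time_s: 41.87
tool_pos: [434.8, -253.9, 98.0]
tcp_rot: [[0.93, 0.367, 0.0], [0.367, -0.93, -0.0], [0.0, 0.0, -1.0]]
wrist_force: [-0.3, 0.1, 0.7]
opening: 29.4
```

```bash
python3 -m creep '[[[0,0,0,0,0,0,-0.32],[0,0,0,0,0,0,-0.25],[0,0,0,0,0,0,-0.15],[0,0,0,0,0,0,0],[0,0,0,0,0,0,0.2],[0,0,0,0,0,0,0.2],[0,0,-0.003,0,0,0,0.2],[0,0,-0.007,0,0,0,0.2],[0,0,-0.015,0,0,0,0.2],[0,0,-0.03,0,0,0,0.2],[0,0,-0.03,0,0,0,0.2],[0,0,-0.03,0,0,0,0.2],[0,0,-0.02,0,0,0,0.2],[0,0,0,0,0,0,0.2],[0,0,0,0,0,0,0.2]]]'
python3 -m creep '[[[-0.005,-0.015,0,0,0,0,0.2],[-0.005,-0.03,0,0,0,0,0.2],[-0.005,-0.03,0,0,0,0,0.2],[-0.005,-0.03,0,0,0,0,0.2],[-0.005,-0.03,0,0,0,0,0.2],[-0.005,-0.03,0,0,0,0,0.2],[0,-0.03,0,0,0,0,0.2],[0,-0.03,0,0,0,0,0.2],[0,-0.03,0,0,0,0,0.2],[0,-0.015,0,0,0,0,0.2],[0,0,0,0,0,0,0.2],[0,0,0,0,0,0,0.2]]]'
python3 - <<'E'
from h import *
for n in ("side","top"):
    c=vision.read_camera(n); im=(255*(c["pixels"]/255.)**.6).astype('uint8')
    im=im[85:300,170:370] if n=="side" else im[100:260,95:395]
    cv2.imwrite(f"pics/{n}12.png",cv2.resize(im,None,fx=2.6,fy=2.6,interpolation=cv2.INTER_CUBIC))
E
```

```text
time_s: 43.12
tool_pos: [434.9, -254.0, 234.0]
tcp_rot: [[0.93, 0.367, 0.002], [0.367, -0.93, -0.001], [0.001, 0.002, -1.0]]
wrist_force: [0.2, 0.3, -1.3]
opening: 56.6
time_s: 44.12
tool_pos: [307.5, -13.6, 232.4]
tcp_rot: [[0.929, 0.369, -0.001], [0.369, -0.929, -0.0], [-0.001, -0.0, -1.0]]
wrist_force: [-0.3, 0.7, -0.5]
opening: 56.8
```

View pics/side12.png

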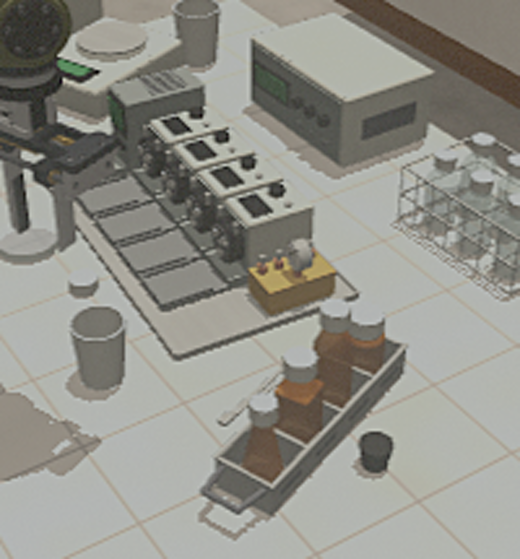

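View pics/top12.png

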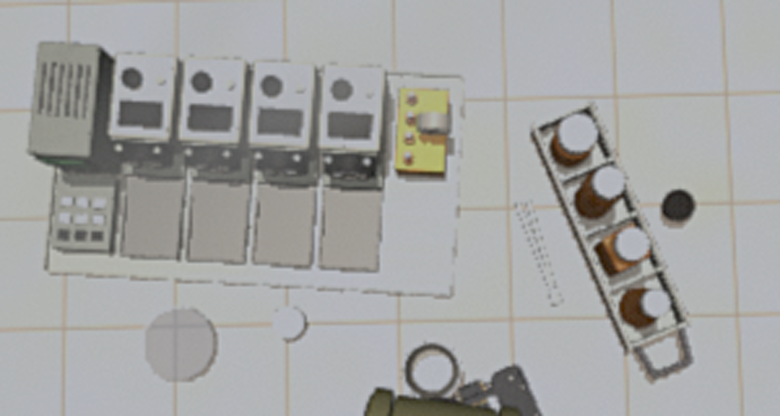

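Both views show the four bottles upright in the carrier, from the handle: conical, square, tall, squat. The ledges are empty and the other items look unmoved. The gripper is clear at z = 232, so I'm handing in.

```bash
python3 -c "
from cell import env
print(env.hand_in())"
```

```text
the job is handed in; nothing more can be done
None
```

All four bottles are upright in the autoclave carrier, one to a cell, in pump order. From the handle end they are conical (the console-side pump), square, tall and squat. I handed the job in just after 44 s on the robot's clock, out of the 96 s allowed.

- **Setting down:** I lowered each bottle in sub-millimetre steps near the cell floor and released it only once its weight came off the wrist. The largest wrist force I read was about 7 N, during the grips. I only saw the force at the end of each move, so any spikes in between would not show.
- **Last checks:** After the last release, the side and top pictures showed all the bottles standing and the four ledges empty. The carrier and the other items looked unmoved, and the arm was clear of everything. I judged this by eye and did not re-measure the positions.
- **Disagreements:** The side camera's reading for the conical flask was about 31 mm off because its colour mask merged with something else. I used the top camera instead, and the wrist camera confirmed that position to about 1 mm before I gripped. For the other three bottles, the top and side cameras agreed to within about 3 mm.

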